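Find the dragging bearing cartridge by feel

ROBOT

A 7-joint arm with a two-finger parallel gripper is mounted at the origin on the work surface. World frame = base frame: x ahead of the robot, y to its left, z up, the work surface at z = 0. Lengths are in mm, angles in rad, forces in N, time in s.
With the tool pointing down it reaches from about 400 to 850 mm from the base axis. Payload 4.5 kg.
Tool frame: the origin (TCP) lies midway between the tips of the shut fingers; the grasp point (between the pads) lies 19 mm behind it; z points along the fingers, y is the direction in which the jaws open and shut (so a half turn about z gives the same grasp; the last joint's range is limited). The gripper opens to 88 mm and grips with 3 to 60 N. Pads are 18 mm wide; open, the fingers measure 123 mm over their backs; the gripper's body (75 mm by 187 mm) begins 45 mm behind the grasp point.
Start: joints at [1.298, 0.689, -0.195, 1.565, 0.157, 0.902, -0.215], TCP at [188.785, -595.83, 238.743] pointing down, gripper open.
Joint ranges: [-3.01, 3.01], [-0.46, 2.08], [-1.47, 1.51], [0.13, 2.56], [-1, 4.14], [0.04, 2.09], [-2.66, 2.66]. Speed limits (rad/s): [2.57, 2.57, 3.14, 3.14, 3.14, 3.14, 3.14].

INTERFACE

Orientations are given as a 3x3 rotation matrix whose columns are the frame's x, y, z axes.
In Python, from rig import r gives the robot as it stands. The module is installed in compiled form; this text tells all that it offers.
- The arm moves only by the tool play_rows, never from a script. Its argument "rows" is a list of rows, each an object with "translation": the shift along the tool's x, y, z in m, a list of three; "twist": the turn, a rotation vector about the tool's x, y, z in rad, a list of three; "fingers": the closure, from -1 (fully open) to 1 (shut), so that 0 is half open. In form: [{"translation": [x, y, z], "twist": [wx, wy, wz], "fingers": fingers}, ...]. A call has 1 to 12 rows; each row shifts and turns the pose as measured when the row begins, along the tool's axes as they then stand; what a row does not reach is not made up. A row lasts 1/8 s, in which the tool goes at most 62.5 mm and 10.7 degrees, less where a joint would pass 70% of its speed; a pose out of reach is approached as far as the arm can. A call with a gripper value outside its range is refused whole. The fingers move at their own pace and stop on an object; the grip force is fixed at half the most. Time passes only in rows, so rows that do not move let the fingers close. It gives the time, the measured TCP pose, the force and the opening at its end, in the units of the state.
- r.get_obs(): the state, without advancing time (a new reading comes with each control period).
- r.read_camera(name): name is "scene" or "top" or "wrist"; returns the picture (384x512x3 uint8, red, green, blue); there is no depth.
- r.camera_params(name): a dict with "fx", "fy", "cx", "cy" (pixels), "dist" ([k1, k2, p1, p2, k3] as OpenCV has them; the pictures are not rectified), "R" (3x3) and "t" (3): a world point X has camera coordinates R X + t. Camera axes: x right, y down, z forward; pixel columns grow to the right and rows downward; lengths in mm; the calibration is good to about 2 mm. A picture is of the moment at which its call begins: read the wrist's pose just before it. camera_params takes no time and is no camera call; for the wrist camera it gives the pose at the moment of the call.
- r.close_job(): hands the job in, once; it reports no verdict.
Trained networks look in the newest picture that a camera, given by its name, has taken for a name from the list of things; names that differ only in an ending like _2 or _b are one class to them, and where a whole thing is asked for, a point or a joint stands for the part that bears it (a point fixed in the world has none). Each returns a list of dicts, best first, with "conf" (0 to 1); they miss things now and then, are a little off and sometimes report something else, mostly with a low value. They report only what shows in the picture. A call takes as long as a camera call. They do not tell look-alikes from the thing itself.
- r.boxes_of(camera, label): "position" ([column, row] in pixels, amid what is visible of it).
- r.silhouettes(camera, label): "mask" (384x512 bool, what is visible of it) and "position" ([column, row] in pixels, amid what is visible of it).
- r.place_of(camera, label): "position" ([column, row] in pixels: a listed point, or the origin of a listed thing).
The state is a dict: "time": time; "joint_pos": joint angles; "dq": joint speeds; "joint_efforts": joint torques, N m; "tool_pos": TCP position; "orientation": TCP orientation; "force": force on the tool from outside, world axes, zero at the start; "ft_torque": the same for the moment, N m; "width": finger opening in mm.
Only numpy, scipy, OpenCV 4.12 (cv2) and the standard library are available. Lean on these libraries where they do the work, as an engineer would, in place of code of your own. Each camera call takes 0.05 s, during which the arm holds its last target. There are 200 camera calls.

TASK

These three bearing cartridges came out of the roller mixer, and one of them drags and binds. Leaving them in the aluminium rack, turn each by its black bar gently about a quarter turn to feel how it runs, but stop at once when one resists and do not force it round or press hard on it. Then lift the dragging one out and set it down gently, upright and flat, in the red tray; leave the two smooth ones seated in the rack and everything else where it is.

Things in the scene. Friction and masses are not known exactly. Their poses are not given: they have to be found in the camera images.
- rack: Fixed aluminium plate 100 (x) x 370 (y) x 16 mm; three square nests 115 mm apart along its y axis, each 60 x 60, 10 mm deep. Origin: centre of its underside, on the table. A bearing cartridge of 260 to 470 g stands loose in each nest, alike to the eye, in random order; its square flange (56 x 56 x 10 mm) has 2 mm play all round and cannot turn in the nest.
- nest_1 (a point): Centre of the floor of the nest at the rack's -y end, 6 mm above the table; axes as the rack's. A cartridge's underside rests here, its upright axis within 2 mm. Above the flange: round housing 44 mm across, up to 30 mm above the underside; neck 16 mm across; black grip bar 14 mm wide, 52 mm long, from 40 to 64 mm above the underside, centred on the axis.
- nest_2 (a point): The same for the middle nest. Each bar turns with the bearing's inner ring about the upright axis, either way, without end stops; at the start it lies along the rack's y axis within 12 degrees. The cartridge lifts straight up by its bar.
- nest_3 (a point): The same for the nest at the rack's +y end. Turning a smooth cartridge's bar takes about 0.012 N m, at all angles. The dragging one takes about 0.12 N m at once and binds harder the further it is turned either way, by about 0.5 N m per radian from the rack's y axis; let go, it springs back a little. A one-sided push of a few newtons on a bar tips its cartridge.
- tray: Red open tray for rejects, fixed, 130 x 130 x 28 mm, walls and floor 5 mm thick (inside 120 x 120 mm); empty at first. Origin: centre of its underside, on the table. It may be turned up to 0.2 rad.
- grease_jar: Bystander: loose white jar with blue lid, 42 mm across, 36 mm tall, standing beside the tray. Origin: centre of its underside.
- spacer: Bystander: loose brass ring 22 mm across, 8 mm tall, lying on the rack's top near its +y end. Origin: centre of its underside.
- well_plate: Bystander: loose culture plate 127 x 85 x 20 mm. Origin: centre of its underside.
- screwdriver: Bystander: loose screwdriver 180 mm long lying to the left, along its own x.
- tube_rack: Bystander: loose yellow tube rack 70 x 110 x 53 mm. Origin: centre of its underside.
- bottle: Bystander: loose white bottle 60 mm across, 150 mm tall. Origin: centre of its underside.
- pen: Bystander: loose marker pen 135 mm long, 12 mm thick, lying to the right, along its own x.
Mind the look-alikes: they are no part of the job. Of the things like the tray, leave any that is yellow; of the rest the smaller one is meant.

How it is judged (in metres and radians):
On the way:
1. both smooth cartridges have had their bars turned (at least about 60 degrees from the rack's y axis), while all three still stand in the rack ((value of joint unit_u_hub above 1 rad or value of joint unit_u_hub below -1 rad) and (value of joint unit_v_hub above 1 rad or value of joint unit_v_hub below -1 rad) and distance of unit_w from where it was at the start of the episode below 0.012 m), for 0.1 s.
At the end, for the whole second after the job is handed in: The dragging cartridge stands at rest, upright (within 0.08 rad) and flat (within 4 mm) on the floor of the red tray, its centre within 45 mm of the tray's along each side; both smooth ones stand upright, at rest, in their own nests, within 12 mm of their start (x of unit_w in the frame of tray between -0.045 and 0.045 m and y of unit_w in the frame of tray between -0.045 and 0.045 m and z of unit_w in the frame of tray below 0.009 m and angle between each of unit_w, unit_u, unit_v's own z axis and vertical below 0.08 rad and linear speed of each of unit_w, unit_u, unit_v below 0.02 m/s and distance of each of unit_u, unit_v from where it was at the start of the episode below 0.012 m); the robot touches nothing.
It fails at once if the dragging bearing is forced round (its bar more than 0.8 rad, about 45 degrees, from the rack's y axis as it stood in the nest) (value of joint unit_w_hub above 0.8 rad or value of joint unit_w_hub below -0.8 rad).
It fails at once if a cartridge is pressed or knocked against the rack with more than 35 N (contact force between any of unit_u, unit_v, unit_w and rack above 35 N).
It fails at once if the dragging cartridge is dropped or pressed onto the tray with more than 35 N (contact force between unit_w and tray above 35 N).
It fails at once if a smooth cartridge is taken out of its nest (distance of any of unit_u, unit_v from where it was at the start of the episode above 0.03 m).
It fails at once if a bystander is shifted by more than 30 mm (distance of any of grease_jar, spacer, well_plate, screwdriver, tube_rack, bottle, pen from where it was at the start of the episode above 0.03 m).
It also fails if it takes over 72 s, if anything falls off the work surface, if the arm or the gripper's body presses on something with over 40 N, if the wrist force passes 120 N, or if a joint passes its speed limit or range.

## Working session

There is one attempt and no reset: what is moved stays moved. The work goes in short steps, Python scripts to look and compute and a tool call to move; the robot and the scene stay as the last step left them, time stands still between calls to the robot, and variables do not carry over. Pictures are saved under pics/ and viewed, about 8 in all and at most 12, crops included, and the job is handed in when it is done.

Besides the shell and the picture viewer there is one more tool, called by a JSON object that holds its "api" and its "payload", one argument or row to a line. play_rows: Moves the arm, as the interface text tells. Its arguments: {"type":"object","properties":{"rows":{"type":"array"}},"required":["rows"]}

```bash
mkdir -p pics
cat > h.py <<'E'
from rig import r
import numpy as np, cv2
def snap(cam,fn=None):
    im=r.read_camera(cam)
    if fn: cv2.imwrite('pics/'+fn,cv2.cvtColor(im,cv2.COLOR_RGB2BGR))
    return im
def back(cam,px,z,p=None):
    p=p or r.camera_params(cam)
    K=np.array([[p['fx'],0,p['cx']],[0,p['fy'],p['cy']],[0,0,1]])
    u=cv2.undistortPoints(np.array([[px]],float),K,np.array(p['dist'],float))[0,0]
    R=np.array(p['R']);t=np.array(p['t']).ravel()
    d=R.T@np.array([u[0],u[1],1]);c=-R.T@t
    return c+d*(z-c[2])/d[2]
E
python3 - <<'E'
from h import *
o=r.get_obs();print({k:np.round(v,3).tolist() for k,v in o.items()})
a=snap('top','top0.png');
for n,z in [('nest_1',6),('nest_2',6),('nest_3',6),('rack',0),('tray',0),('grease_jar',0),('spacer',16),('well_plate',0),('tube_rack',0),('bottle',0)]:
    for d in r.place_of('top',n)[:4]: print(n,round(d['conf'],2),np.round(d['position']),np.round(back('top',d['position'],z)))
b=snap('scene','scene0.png')
cv2.imwrite('pics/both.png',cv2.resize(np.hstack([cv2.imread('pics/top0.png'),cv2.imread('pics/scene0.png')]),(800,300)))
E
```

```text
{'time': 0.0, 'joint_pos': [1.298, 0.69, -0.195, 1.566, 0.157, 0.903, -0.215], 'dq': [0.001, 0.001, 0.001, 0.0, -0.001, -0.0, 0.001], 'joint_efforts': [0.0, -52.756, -1.267, -15.343, -0.053, 0.007, 0.0], 'tool_pos': [188.54, -595.214, 237.913], 'orientation': [[0.953, 0.302, -0.001], [0.302, -0.953, 0.002], [-0.0, -0.002, -1.0]], 'force': [0.03, -0.3, -0.655], 'ft_torque': [-0.031, -0.033, -0.027], 'width': 88.247}
nest_1 0.98 [194. 141.] [624. 183.   6.]
nest_1 0.96 [280. 132.] [651. -55.   6.]
nest_1 0.55 [239. 140.] [630.  59.   6.]
nest_1 0.3 [419. 165.] [ 561. -429.    6.]
nest_2 0.98 [194. 141.] [624. 183.   6.]
nest_2 0.96 [280. 132.] [651. -55.   6.]
nest_2 0.55 [239. 140.] [630.  59.   6.]
nest_2 0.3 [419. 165.] [ 561. -429.    6.]
nest_3 0.98 [194. 141.] [624. 183.   6.]
nest_3 0.96 [280. 132.] [651. -55.   6.]
nest_3 0.55 [239. 140.] [630.  59.   6.]
nest_3 0.3 [419. 165.] [ 561. -429.    6.]
rack 0.6 [233. 138.] [635.  74.   0.]
tray 0.84 [301. 224.] [ 399. -110.    0.]
tray 0.81 [213. 205.] [447. 126.   0.]
tray 0.65 [146. 277.] [260. 291.   0.]
grease_jar 0.67 [168. 204.] [450. 246.   0.]
spacer 0.44 [180. 140.] [624. 216.  16.]
well_plate 0.72 [106. 191.] [483. 413.   0.]
well_plate 0.15 [371. 181.] [ 516. -300.    0.]
tube_rack 0.78 [419. 164.] [ 565. -432.    0.]
bottle 0.6 [427. 234.] [ 375. -438.    0.]
```

View pics/top0.png

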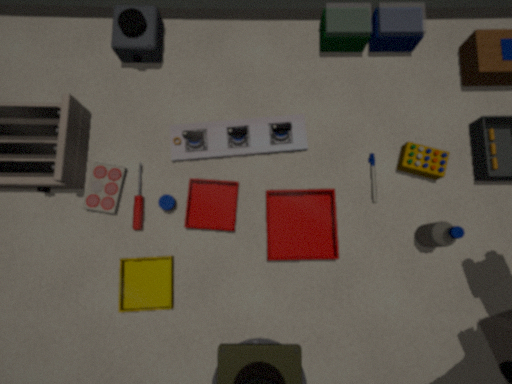

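View pics/scene0.png

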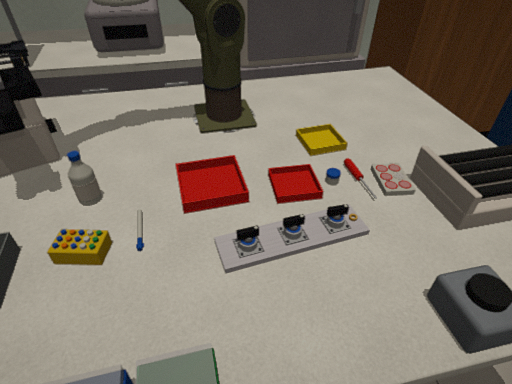

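Top view: small red tray at about (213,205). The larger red tray (301,224) and the yellow one are look-alikes. Cartridges show at (194,141), (239,136) and (280,132), and the jar at (168,204). First I go above the middle nest.

```bash
cat >> h.py <<'E'
def plan(pos,yaw_y,n):
    """rows to bring TCP to pos with the tool's y at world angle yaw_y, tool down"""
    o=r.get_obs();R0=np.array(o['orientation']);p=np.array(o['tool_pos'])
    y0=np.arctan2(R0[1,1],R0[0,1]);d=(yaw_y-y0+np.pi)%(2*np.pi)-np.pi
    s=(np.array(pos)-p)/n/1000
    print('now',p.round(1),'yaw',round(y0,3),'width',round(o['width'],1),'t',o['time'],'tilt',R0[:,2].round(3))
    for i in range(n):
        a=y0+d*i/n; Y=np.array([np.cos(a),np.sin(a),0]);Z=np.array([0,0,-1.]);X=np.cross(Y,Z)
        print([round(float(v),4) for v in (s@X,s@Y,s@Z)],round(-d/n,4))
E
python3 - <<'E'
from h import *
plan([625,60,300],0.113,14)
for px in [(194,141),(239,136),(280,132)]: print(back('top',px,58).round())
E
```

```text
now [ 188.8 -595.8  238.8] yaw -1.264 width 88.2 t 0.6 tilt [ 0. -0. -1.]
[0.0439, -0.0352, -0.0044] -0.0984
[0.0471, -0.0308, -0.0044] -0.0984
[0.0499, -0.026, -0.0044] -0.0984
[0.0522, -0.021, -0.0044] -0.0984
[0.054, -0.0157, -0.0044] -0.0984
[0.0553, -0.0104, -0.0044] -0.0984
[0.056, -0.0049, -0.0044] -0.0984
[0.0563, 0.0006, -0.0044] -0.0984
[0.0559, 0.0062, -0.0044] -0.0984
[0.055, 0.0116, -0.0044] -0.0984
[0.0536, 0.017, -0.0044] -0.0984
[0.0517, 0.0222, -0.0044] -0.0984
[0.0493, 0.0271, -0.0044] -0.0984
[0.0464, 0.0318, -0.0044] -0.0984
[607. 172.  58.]
[621.  55.  58.]
[633. -51.  58.]
```

{"api": "play_rows", "payload": {
  "rows": [
    {"translation":[0.044,-0.035,-0.005],"twist":[0,0,-0.1],"fingers":-1},
    {"translation":[0.047,-0.031,-0.005],"twist":[0,0,-0.1],"fingers":-1},
    {"translation":[0.05,-0.026,-0.005],"twist":[0,0,-0.1],"fingers":-1},
    {"translation":[0.052,-0.021,-0.005],"twist":[0,0,-0.1],"fingers":-1},
    {"translation":[0.054,-0.016,-0.005],"twist":[0,0,-0.1],"fingers":-1},
    {"translation":[0.055,-0.01,-0.005],"twist":[0,0,-0.1],"fingers":-1},
    {"translation":[0.056,-0.005,-0.005],"twist":[0,0,-0.1],"fingers":-1},
    {"translation":[0.056,0.001,-0.005],"twist":[0,0,-0.1],"fingers":-1},
    {"translation":[0.056,0.006,-0.005],"twist":[0,0,-0.1],"fingers":-1},
    {"translation":[0.055,0.012,-0.005],"twist":[0,0,-0.1],"fingers":-1},
    {"translation":[0.054,0.017,-0.005],"twist":[0,0,-0.1],"fingers":-1},
    {"translation":[0.052,0.022,-0.005],"twist":[0,0,-0.1],"fingers":-1}
  ]
}}

```text
time: 2.1
tool_pos: [560.1, -15.1, 300.1]
orientation: [[0.038, 0.999, 0.006], [0.999, -0.037, -0.009], [-0.009, 0.006, -1.0]]
force: [0.7, -1.1, -0.4]
width: 88.1
```

Run:
```python
from h import *
plan([622,58,320],0.113,5)
```

```text
now [560.1 -15.1 300.1] yaw -0.037 width 88.1 t 2.1 tilt [ 0.006 -0.009 -1.   ]
[0.0151, 0.0118, -0.004] -0.0301
[0.0147, 0.0123, -0.004] -0.0301
[0.0143, 0.0127, -0.004] -0.0301
[0.0139, 0.0131, -0.004] -0.0301
[0.0135, 0.0135, -0.004] -0.0301
```

{"api": "play_rows", "payload": {
  "rows": [
    {"translation":[0.025,0.02,-0.007],"twist":[0.003,0.0045,-0.05],"fingers":-1},
    {"translation":[0.024,0.021,-0.007],"twist":[0.003,0.0045,-0.05],"fingers":-1},
    {"translation":[0.023,0.022,-0.006],"twist":[0,0,-0.05],"fingers":-1},
    {"translation":[0,0,0],"twist":[0,0,0],"fingers":-1}
  ]
}}

```text
time: 2.6
tool_pos: [624.8, 67.0, 321.2]
orientation: [[-0.126, 0.992, 0.002], [0.992, 0.126, 0.004], [0.004, 0.002, -1.0]]
force: [0.0, -0.7, -1.1]
width: 88.2
```

```bash
cat > look.py <<'E'
from h import *
import sys
def look(fn,cam='wrist'):
    p=r.camera_params(cam);im=snap(cam,fn)
    print('obs',np.round(r.get_obs()['tool_pos'],1))
    for d in r.place_of(cam,'nest_1')[:4]: print('nest',round(d['conf'],2),np.round(d['position']),back(cam,d['position'],6,p).round(1))
    return p,im
if __name__=='__main__':
    p,im=look(sys.argv[1]); print(np.round(p['t'],0),np.round(p['R'],2).tolist())
E
python3 look.py w1.png
```

```text
obs [624.1  65.  320.8]
[-628.  -70.  463.] [[0.99, 0.13, 0.0], [0.12, -0.95, 0.27], [0.04, -0.27, -0.96]]
```

View pics/w1.png

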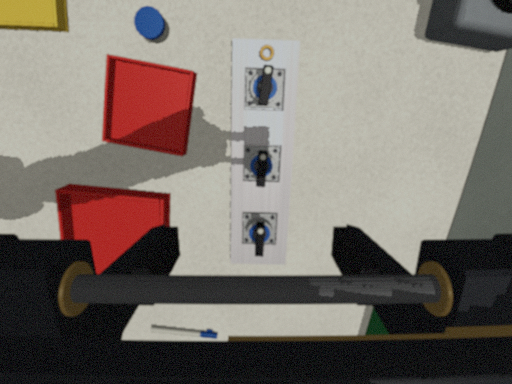

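The wrist view shows the rack with three black bars at about (265,85), (262,168) and (259,238), the spacer at (266,52), the jar at (150,23) and the small red tray centred at (150,105). I fit box models to the bars and the rack and tray outlines.

```bash
cat > fit.py <<'E'
from h import *
from scipy.optimize import minimize
def proj(p,X):
    K=np.array([[p['fx'],0,p['cx']],[0,p['fy'],p['cy']],[0,0,1]])
    return cv2.projectPoints(np.array(X,float),cv2.Rodrigues(np.array(p['R'],float))[0],np.array(p['t'],float).reshape(3),K,np.array(p['dist'],float))[0][:,0]
def box(x,y,a,sx,sy,z0,z1):
    c,s=np.cos(a),np.sin(a)
    return [(x+c*u*sx/2-s*v*sy/2,y+s*u*sx/2+c*v*sy/2,z) for u in(-1,1) for v in(-1,1) for z in(z0,z1)]
def soft(p,P,S=8):
    m=np.zeros((384,512),np.uint8)
    h=cv2.convexHull(np.float32(proj(p,P)))
    cv2.fillConvexPoly(m,np.int32(np.round(h*256)),255,cv2.LINE_AA,8)
    return m/255.
def fit(p,mask,x,y,a,dims):
    M=cv2.GaussianBlur(mask.astype(np.float32),(0,0),1.5)
    f=lambda q:((cv2.GaussianBlur(soft(p,box(q[0],q[1],q[2]/50,*dims)),(0,0),1.5)-M)**2).sum()
    b=min((minimize(f,[x+dx,y+dy,a*50],method='Nelder-Mead',options=dict(initial_simplex=np.array([[x+dx,y+dy,a*50],[x+dx+8,y+dy,a*50],[x+dx,y+dy+8,a*50],[x+dx,y+dy,a*50+8]]))) for dx,dy in((0,0),(-6,6),(6,-6))),key=lambda b:b.fun)
    return np.array([b.x[0],b.x[1],b.x[2]/50]),b.fun
E
cat > m1.py <<'E'
from fit import *
p=r.camera_params('wrist')
im=cv2.cvtColor(cv2.imread('pics/w1.png'),cv2.COLOR_BGR2RGB).astype(int)
dark=im.max(2)<50
res=[]
for px in [(259,238),(262,168),(265,86)]:
    x,y,_=back('wrist',px,62,p)
    m=np.zeros_like(dark);m[px[1]-28:px[1]+28,px[0]-20:px[0]+20]=1
    q,e=fit(p,dark&m,x,y,-0.0+0.12,(14,52,46,70));print('bar',q.round(3),round(e,1),(dark&m).sum());res.append(q)
d=(res[2]-res[0])[:2];print('yaxis',np.hypot(*d),np.arctan2(-d[0],d[1]))
red=(im[...,0]>90)&(im[...,1]<50)&(np.arange(512)<200)&(np.arange(384)[:,None]<165)
x,y,_=back('wrist',(150,105),10,p)
print('tray',fit(p,red,x,y,0.1,(130,130,0,28)))
hi=(im.min(2)>0)
out=cv2.imread('pics/w1.png')
for q in res:
    cv2.polylines(out,[np.int32(cv2.convexHull(np.float32(proj(p,box(*q,14,52,46,70)))))],True,(0,255,0))
    cv2.polylines(out,[np.int32(np.round(proj(p,[(q[0]+np.cos(.12)*u*28-np.sin(.12)*v*28,q[1]+np.sin(.12)*u*28+np.cos(.12)*v*28,16) for u,v in((1,1),(1,-1),(-1,-1),(-1,1))])))],True,(0,0,255))
cv2.imwrite('pics/w1f.png',cv2.resize(out[40:270,200:330],None,fx=2.6,fy=2.6,interpolation=cv2.INTER_CUBIC))
E
python3 m1.py
```

```text
bar [ 6.42345e+02 -5.59430e+01  1.19000e-01] 76.6 208
bar [6.31557e+02 5.80150e+01 6.20000e-02] 76.0 280
bar [ 6.19095e+02  1.59861e+02 -2.50000e-02] 290.0 72
yaxis 217.05277684403848 0.10732378837247972
tray (array([ 4.47484832e+02,  1.22798838e+02, -7.69036890e-02]), np.float64(1629.715920404419))
```

View pics/w1f.png

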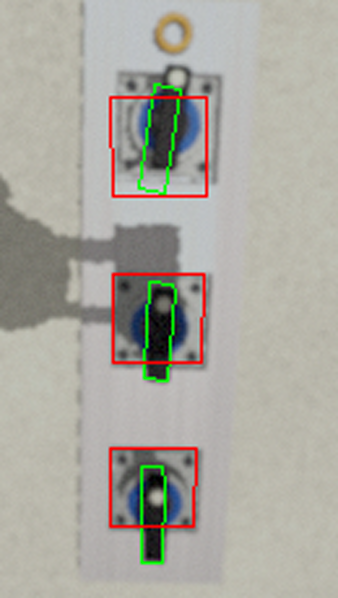

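```bash
cat > m2.py <<'E'
from fit import *
p=r.camera_params('wrist')
im=cv2.cvtColor(cv2.imread('pics/w1.png'),cv2.COLOR_BGR2RGB).astype(int)
print(im.max(2)[60:112:3,252:282:2]); print(im.max(2)[150:192:4,248:276:2])
res=[]
for px,h in [((259,238),22),((262,168),24),((265,86),24)]:
    x,y,_=back('wrist',px,62,p)
    for th in (60,75):
        m=np.zeros((384,512),np.uint8);m[px[1]-h:px[1]+h,px[0]-12:px[0]+12]=1
        k=((im.max(2)<th)&(m>0)).astype(np.uint8)
        k=cv2.morphologyEx(k,cv2.MORPH_CLOSE,np.ones((7,7)));k=cv2.morphologyEx(k,cv2.MORPH_OPEN,np.ones((4,4)))
        q,e=fit(p,k,x,y,0.1,(14,52,46,70));print('bar',th,q.round(3),round(e,1),k.sum(),soft(p,box(*q,14,52,46,70)).sum().round())
E
python3 m2.py
```

```text
[[196 194 197 195 191 177 152 151 154 171 193 198 193 195 198]
 [198 194 191 197 198 195 190 188 194 191 194 198 193 195 197]
 [190 189 188 192 196 181  92  92 117  90 121 189 194 194 197]
 [143 147 125 101  96  82 105 188 195 171  87 142 145 136 135]
 [126 169 125 105 109  72  78 162 179 136  96 171 169 120 106]
 [149 151 151 115 100  63  48  50  55  49 130 170 170 115 107]
 [141 163 149  90  87  52  50  52  51  56 139 170 174 175 176]
 [162 155 140  83  51  38  57  52  54  72 145 164 173 177 176]
 [171 162 139  62  60  50  54  54  58  50 117 159 166 173 177]
 [166 154 109  46  51  50  57  61  54  54 101 156 164 172 170]
 [155 152 105  51  33  50  61  57  53  62 122 157 156 172 174]
 [162 153 112  77  43  47  53  55  44 111 158 159 171 174 175]
 [118 142  97  75  44  57  58  52  80 152 165 172 179 175 181]
 [146  96  95  78  46  49  59  54 104 166 172 175 177 179 178]
 [ 88 100  96  55  47  52  54  53 118 161 176 175 155 123 155]
 [165 170 137 126 113 114 108 116 160 174 178 175 128 100 154]
 [169 170 175 179 177 172 169 180 179 190 182 163 173 158 163]
 [195 195 191 192 191 192 191
[... 357 characters left out ...]
27   9  13  37  75  96 159 169]
 [121 142 125  87  62  19  26  25  17 113 155 159 149 153]
 [124 151 150 127  74  31  45  46  56 135 164 156 109  96]
 [183 180 186 180 106  45  37  37  83 166 171 170 168 167]
 [187 188 189 190 155 120 118  96 133 185 189 188 187 190]
 [189 188 189 190 188 188 187 185 188 193 186 184 189 188]]
bar 60 [ 6.43976e+02 -5.57210e+01  1.22000e-01] 34.7 277 386.0
bar 75 [ 6.43589e+02 -5.37950e+01  1.31000e-01] 17.5 372 388.0
bar 60 [6.33546e+02 5.61570e+01 4.90000e-02] 37.5 354 440.0
bar 75 [6.33502e+02 5.73570e+01 4.70000e-02] 35.5 414 441.0
bar 60 [ 6.22756e+02  1.60663e+02 -5.50000e-02] 105.8 303 491.0
bar 75 [ 6.23123e+02  1.68834e+02 -3.40000e-02] 45.6 399 504.0
```

Run:
```python
from fit import *
p=r.camera_params('wrist');o=r.get_obs();t=np.array(o['tool_pos']);R=np.array(o['orientation'])
for d in (0,50,100,150,250): print(d,proj(p,[t+R[:,2]*d]).round(), 'pt shifted 60 tool x',proj(p,[t+R[:,2]*d+R[:,0]*60]).round())
plan([642,-95,170],0.11,4)
```

```text
0 [[257. 243.]] pt shifted 60 tool x [[257. 136.]]
50 [[257. 212.]] pt shifted 60 tool x [[257. 130.]]
100 [[256. 194.]] pt shifted 60 tool x [[257. 126.]]
150 [[256. 181.]] pt shifted 60 tool x [[256. 124.]]
250 [[256. 164.]] pt shifted 60 tool x [[256. 121.]]
now [623.6  63.6 320.6] yaw 0.122 width 88.2 t 2.7 tilt [-0.001  0.001 -1.   ]
[-0.0399, -0.0003, 0.0376] 0.0031
[-0.0399, -0.0002, 0.0376] 0.0031
[-0.0399, -0.0, 0.0376] 0.0031
[-0.0399, 0.0001, 0.0376] 0.0031
```

{"api": "play_rows", "payload": {
  "rows": [
    {"translation":[-0.024,0.001,0.042],"twist":[0,0,0],"fingers":-1},
    {"translation":[-0.024,0.001,0.042],"twist":[0,0,0],"fingers":-1},
    {"translation":[-0.024,0.001,0.042],"twist":[0,0,0],"fingers":-1},
    {"translation":[-0.024,0.001,0.042],"twist":[0,0,0],"fingers":-1},
    {"translation":[-0.024,0.001,0.042],"twist":[0,0,0],"fingers":-1},
    {"translation":[0,0,0],"twist":[0,0,0],"fingers":-1}
  ]
}}

```text
time: 3.45
tool_pos: [639.0, -69.3, 106.0]
orientation: [[-0.11, 0.994, -0.002], [0.994, 0.11, -0.007], [-0.007, -0.003, -1.0]]
force: [0.4, 0.1, -0.7]
width: 87.9
```

```bash
cat > near.py <<'E'
from fit import *
import sys
fn,x,y,a=sys.argv[1],*map(float,sys.argv[2:5]);th=int(sys.argv[5]) if len(sys.argv)>5 else 70
p=r.camera_params('wrist');o=r.get_obs();im=snap('wrist',fn).astype(int)
g=np.float32(proj(p,box(x,y,a,14+16,52+14,46,70)));roi=np.zeros((384,512),np.uint8)
cv2.fillConvexPoly(roi,np.int32(cv2.convexHull(g)),1)
k=((im.max(2)<th)&(roi>0)).astype(np.uint8)
k=cv2.morphologyEx(k,cv2.MORPH_CLOSE,np.ones((15,15)));k=cv2.morphologyEx(k,cv2.MORPH_OPEN,np.ones((9,9)))
q,e=fit(p,k,x,y,a,(14,52,46,70));print('bar',q.round(3),'err',round(e),'area',k.sum(),soft(p,box(*q,14,52,46,70)).sum().round())
out=cv2.imread('pics/'+fn)
cv2.polylines(out,[np.int32(cv2.convexHull(np.float32(proj(p,box(*q,14,52,46,70)))))],True,(0,255,0))
cv2.drawContours(out,cv2.findContours(k,0,2)[0],-1,(255,0,255),1)
c=proj(p,box(q[0],q[1],.1,56,56,16,16))[[0,2,6,4]]
cv2.polylines(out,[np.int32(c)],True,(0,0,255))
cv2.imwrite('pics/f'+fn,out)
R=np.array(o['orientation']);t=np.array(o['tool_pos']);d=np.array([q[0],q[1],0])-t
print('tcp',t.round(1),'yaw',np.arctan2(R[1,1],R[0,1]).round(3),'tilt',R[:,2].round(3),'t',o['time'],'force',np.round(o['force'],2),np.round(o['ft_torque'],3))
print('to go along tool x,y (mm):',(R.T@d)[:2].round(1),'twist',-(q[2]-np.arctan2(R[1,1],R[0,1])).round(3))
E
python3 near.py n1.png 643.6 -53.5 0.13
```

```text
bar [ 6.44912e+02 -5.26690e+01  1.11000e-01] err 206 area 1865 1777.0
tcp [639.  -69.3 106. ] yaw 0.11 tilt [-0.002 -0.007 -1.   ] t 3.45 force [ 0.35  0.13 -0.65] [-0.075 -0.06   0.015]
to go along tool x,y (mm): [16.6  8.1] twist -0.001
```

View pics/fn1.png

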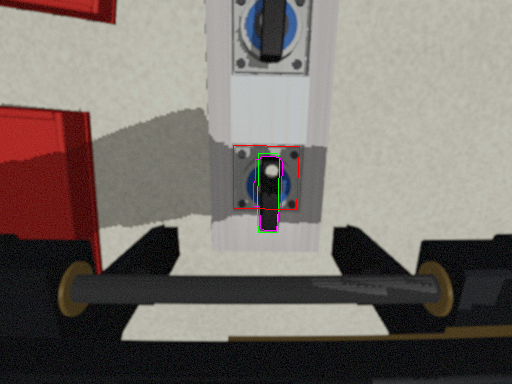

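{"api": "play_rows", "payload": {
  "rows": [
    {"translation":[0.006,0.003,0],"twist":[-0.002,0.007,0],"fingers":-1},
    {"translation":[0.006,0.003,0.01],"twist":[0,0,0],"fingers":-1},
    {"translation":[0.004,0.002,0.015],"twist":[0,0,0],"fingers":-1},
    {"translation":[0,0,0.01],"twist":[0,0,0],"fingers":-1},
    {"translation":[0,0,0],"twist":[0,0,0],"fingers":-1}
  ]
}}

```text
time: 4.12
tool_pos: [650.5, -42.6, 77.1]
orientation: [[-0.117, 0.993, 0.012], [0.993, 0.117, 0.007], [0.005, 0.013, -1.0]]
force: [-0.3, -0.2, -0.7]
width: 88.5
```

```bash
python3 near.py n1b.png 644.9 -52.7 0.11
```

```text
bar [ 6.45703e+02 -5.41560e+01  1.27000e-01] err 823 area 3228 2228.0
tcp [650.5 -42.6  77.1] yaw 0.118 tilt [ 0.012  0.007 -1.   ] t 4.125 force [-0.31 -0.15 -0.69] [-0.107 -0.051 -0.001]
to go along tool x,y (mm): [-11.3  -7.1] twist -0.01
```

```bash
cat > st.py <<'E'
from h import *
import sys
o=r.get_obs();R=np.array(o['orientation']);t=np.array(o['tool_pos'])
print('t',o['time'],'tcp',t.round(1),'yaw',np.arctan2(R[1,1],R[0,1]).round(3),'tilt',R[:,2].round(3),'w',round(o['width'],1),'F',np.round(o['force'],2),'M',np.round(o['ft_torque'],3),'dq',np.abs(o['dq']).max().round(3),'q7',o['joint_pos'][6].round(2))
if len(sys.argv)>3:
    x,y,z=map(float,sys.argv[1:4]);D=R.T@(np.array([x,y,z])-t)
    w=R.T@np.cross(R[:,2],[0,0,-1]); print('go',D.round(1),'level twist',w.round(4))
    if len(sys.argv)>4: print('yaw twist',round(-(float(sys.argv[4])-np.arctan2(R[1,1],R[0,1])),3))
E
python3 st.py 645.2 -53.2 60 0.12
```

```text
t 4.175 tcp [650.8 -42.5  77.5] yaw 0.118 tilt [ 0.013  0.007 -1.   ] w 88.3 F [ 1.03 -0.44  0.12] M [-0.078 -0.021  0.039] dq 0.011 q7 -0.36
go [-10.1  -7.   17.4] level twist [ 0.0137 -0.0053 -0.    ]
yaw twist -0.002
```

View pics/fn1b.png

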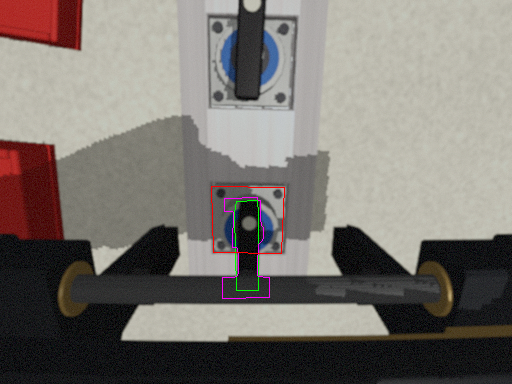

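{"api": "play_rows", "payload": {
  "rows": [
    {"translation":[-0.005,-0.004,0],"twist":[0.008,-0.003,0],"fingers":-1},
    {"translation":[-0.003,-0.002,0.005],"twist":[0.004,-0.002,0],"fingers":-1},
    {"translation":[-0.001,-0.001,0.008],"twist":[0,0,0],"fingers":-1},
    {"translation":[0,0,0.004],"twist":[0,0,0],"fingers":-1}
  ]
}}

```text
time: 4.68
tool_pos: [644.9, -54.3, 60.1]
orientation: [[-0.116, 0.993, 0.002], [0.993, 0.116, -0.001], [-0.001, 0.002, -1.0]]
force: [0.3, 0.4, -0.0]
width: 88.1
```

```bash
python3 st.py 645.4 -53.6 42 0.12
```

```text
t 4.675 tcp [644.9 -54.3  60.1] yaw 0.116 tilt [ 0.002 -0.001 -1.   ] w 88.1 F [ 0.25  0.39 -0.03] M [-0.004 -0.125  0.023] dq 0.059 q7 -0.37
go [ 0.7  0.6 18.1] level twist [ 0.0019  0.0011 -0.    ]
yaw twist -0.004
```

{"api": "play_rows", "payload": {
  "rows": [
    {"translation":[0.0005,0.0005,0.01],"twist":[0,0,0],"fingers":-1},
    {"translation":[0,0,0.006],"twist":[0,0,0],"fingers":-0.5},
    {"translation":[0,0,0.001],"twist":[0,0,0],"fingers":0},
    {"translation":[0,0,0],"twist":[0,0,0],"fingers":0.3}
  ]
}}

```text
time: 5.18
tool_pos: [645.0, -53.3, 41.0]
orientation: [[-0.116, 0.993, 0.001], [0.993, 0.116, -0.0], [-0.001, 0.001, -1.0]]
force: [0.0, 0.7, -0.2]
width: 60.4
```

```bash
python3 st.py 645.4 -53.6 42 0.12
```

```text
t 5.175 tcp [645.  -53.3  41. ] yaw 0.116 tilt [ 0.001 -0.    -1.   ] w 60.4 F [ 0.03  0.73 -0.17] M [-0.011 -0.138 -0.024] dq 0.002 q7 -0.38
go [-0.3  0.3 -1. ] level twist [ 0.0008  0.0006 -0.    ]
yaw twist -0.004
```

Well centred. Close gently.

{"api": "play_rows", "payload": {
  "rows": [
    {"translation":[0,0,0],"twist":[0,0,0],"fingers":0.5},
    {"translation":[0,0,0],"twist":[0,0,0],"fingers":0.6},
    {"translation":[0,0,0],"twist":[0,0,0],"fingers":0.65},
    {"translation":[0,0,0],"twist":[0,0,0],"fingers":0.7},
    {"translation":[0,0,0],"twist":[0,0,0],"fingers":0.75},
    {"translation":[0,0,0],"twist":[0,0,0],"fingers":0.8},
    {"translation":[0,0,0],"twist":[0,0,0],"fingers":0.85}
  ]
}}

```text
time: 6.05
tool_pos: [646.0, -53.1, 42.0]
orientation: [[-0.116, 0.993, 0.003], [0.993, 0.116, -0.0], [-0.001, 0.003, -1.0]]
force: [-0.1, -0.3, -0.3]
width: 14.0
```

```bash
python3 st.py 645.4 -53.6 42 0.12
```

```text
t 6.05 tcp [646.  -53.1  42. ] yaw 0.116 tilt [ 0.003 -0.    -1.   ] w 14.0 F [-0.09 -0.34 -0.28] M [-0.028 -0.13   0.024] dq 0.001 q7 -0.38
go [-0.4 -0.7 -0. ] level twist [ 0.0031  0.0005 -0.    ]
yaw twist -0.004
```

{"api": "play_rows", "payload": {
  "rows": [
    {"translation":[0,0,0],"twist":[0,0,0.06],"fingers":0.9},
    {"translation":[0,0,0],"twist":[0,0,0.06],"fingers":0.9},
    {"translation":[0,0,0],"twist":[0,0,0.06],"fingers":0.9}
  ]
}}

```text
time: 6.42
tool_pos: [646.1, -53.2, 42.0]
orientation: [[0.069, 0.998, 0.003], [0.998, -0.069, 0.0], [0.0, 0.003, -1.0]]
force: [1.0, -0.4, 0.7]
width: 14.1
```

```bash
python3 -c "
from h import *
for i in range(4):
    o=r.get_obs();print(np.round(o['ft_torque'],3),np.round(o['force'],2));r.read_camera('wrist')"; python3 st.py 645.4 -53.6 42 0.12
```

```text
[-0.053 -0.113  0.037] [ 0.97 -0.39  0.7 ]
[ 0.002 -0.194 -0.011] [ 0.92  0.8  -0.6 ]
[-0.026 -0.134  0.003] [ 0.57 -0.01  0.09]
[-0.051 -0.157 -0.001] [ 1.13 -0.37  0.28]
t 6.625 tcp [646.1 -53.2  42. ] yaw -0.066 tilt [ 0.003  0.    -1.   ] w 13.8 F [ 0.29  0.32 -0.8 ] M [-0.036 -0.144  0.004] dq 0.002 q7 -0.52
go [-0.5 -0.7 -0. ] level twist [ 0.0034 -0.0003  0.    ]
yaw twist -0.186
```

{"api": "play_rows", "payload": {
  "rows": [
    {"translation":[0,0,0],"twist":[0,0,0.08],"fingers":0.9},
    {"translation":[0,0,0],"twist":[0,0,0.1],"fingers":0.9}
  ]
}}

```text
time: 6.88
tool_pos: [646.2, -53.3, 41.9]
orientation: [[0.247, 0.969, 0.004], [0.969, -0.247, 0.001], [0.001, 0.003, -1.0]]
force: [0.2, -0.8, -0.3]
width: 14.3
```

```bash
python3 st.py 646 -53.2 42 -1.2
```

```text
t 6.875 tcp [646.2 -53.3  41.9] yaw -0.249 tilt [ 0.004  0.001 -1.   ] w 14.3 F [ 0.19 -0.79 -0.3 ] M [ 0.002 -0.133  0.036] dq 0.592 q7 -0.65
go [-0.  -0.2 -0.1] level twist [ 0.0033 -0.0015 -0.    ]
yaw twist 0.951
```

{"api": "play_rows", "payload": {
  "rows": [
    {"translation":[0,0,0],"twist":[0,0,0.12],"fingers":0.9},
    {"translation":[0,0,0],"twist":[0,0,0.13],"fingers":0.9},
    {"translation":[0,0,0],"twist":[0,0,0.13],"fingers":0.9},
    {"translation":[0,0,0],"twist":[0,0,0.13],"fingers":0.9},
    {"translation":[0,0,0],"twist":[0,0,0.13],"fingers":0.9},
    {"translation":[0,0,0],"twist":[0,0,0.13],"fingers":0.9},
    {"translation":[0,0,0],"twist":[0,0,0.13],"fingers":0.9},
    {"translation":[0,0,0],"twist":[0,0,0.06],"fingers":0.9}
  ]
}}

```text
time: 7.88
tool_pos: [646.7, -53.6, 42.0]
orientation: [[0.944, 0.331, 0.005], [0.331, -0.944, 0.002], [0.005, 0.0, -1.0]]
force: [0.5, 0.2, -1.0]
width: 14.3
```

```bash
python3 st.py 646 -53.2 42 -1.2
```

```text
t 7.875 tcp [646.7 -53.6  42. ] yaw -1.234 tilt [ 0.005  0.002 -1.   ] w 14.3 F [ 0.52  0.23 -1.03] M [-0.054  0.002  0.045] dq 0.325 q7 -1.34
go [-0.5 -0.6 -0. ] level twist [ 0.     -0.0048 -0.    ]
yaw twist -0.034
```

{"api": "play_rows", "payload": {
  "rows": [
    {"translation":[0,0,0],"twist":[0,0,0],"fingers":0.5},
    {"translation":[0,0,0],"twist":[0,0,0],"fingers":0},
    {"translation":[0,0,-0.005],"twist":[0,0.005,0],"fingers":-1},
    {"translation":[0,0,-0.03],"twist":[0,0,0],"fingers":-1},
    {"translation":[0,0,-0.03],"twist":[0,0,0],"fingers":-1},
    {"translation":[0,0,-0.005],"twist":[0,0,0],"fingers":-1}
  ]
}}

```text
time: 8.62
tool_pos: [644.8, -53.6, 113.5]
orientation: [[0.942, 0.336, 0.007], [0.336, -0.942, 0.004], [0.008, -0.002, -1.0]]
force: [0.7, 0.6, -0.2]
width: 70.0
```

Run:
```python
from h import *
plan([634,59,105],0.05,8)
```

```text
now [644.8 -53.6 113.5] yaw -1.228 width 70.0 t 8.625 tilt [ 0.007  0.004 -1.   ]
[0.0035, -0.0137, 0.0011] -0.1597
[0.0056, -0.013, 0.0011] -0.1597
[0.0076, -0.0119, 0.0011] -0.1597
[0.0094, -0.0106, 0.0011] -0.1597
[0.011, -0.0089, 0.0011] -0.1597
[0.0122, -0.0071, 0.0011] -0.1597
[0.0132, -0.0051, 0.0011] -0.1597
[0.0138, -0.0029, 0.0011] -0.1597
```

{"api": "play_rows", "payload": {
  "rows": [
    {"translation":[0.0035,-0.0137,0.001],"twist":[-0.001,-0.008,-0.16],"fingers":-1},
    {"translation":[0.0056,-0.013,0.001],"twist":[0,0,-0.16],"fingers":-1},
    {"translation":[0.0076,-0.012,0.001],"twist":[0,0,-0.16],"fingers":-1},
    {"translation":[0.0094,-0.0106,0.001],"twist":[0,0,-0.16],"fingers":-1},
    {"translation":[0.011,-0.009,0.001],"twist":[0,0,-0.16],"fingers":-1},
    {"translation":[0.012,-0.007,0.001],"twist":[0,0,-0.16],"fingers":-1},
    {"translation":[0.01,-0.004,0.001],"twist":[0,0,-0.16],"fingers":-1},
    {"translation":[0.006,-0.002,0],"twist":[0,0,-0.1],"fingers":-1},
    {"translation":[0.001,0,0],"twist":[0,0,-0.03],"fingers":-1}
  ]
}}

```text
time: 9.75
tool_pos: [626.9, 50.4, 99.0]
orientation: [[-0.066, 0.998, -0.011], [0.998, 0.066, 0.0], [0.001, -0.011, -1.0]]
force: [0.5, 0.1, -0.5]
width: 88.2
```

```bash
python3 near.py n2.png 634 59 0.05; python3 st.py
```

```text
bar [6.33624e+02 6.22060e+01 5.10000e-02] err 165 area 1836 1878.0
tcp [626.9  50.4  99. ] yaw 0.066 tilt [-0.011  0.    -1.   ] t 9.75 force [ 0.49  0.07 -0.55] [-0.047 -0.098  0.009]
to go along tool x,y (mm): [11.3  8.6] twist 0.015
t 9.8 tcp [626.9  50.   99. ] yaw 0.066 tilt [-0.011 -0.    -1.   ] w 88.1 F [ 0.14 -0.96  0.12] M [-0.076 -0.075 -0.026] dq 0.044 q7 -0.53
```

View pics/fn2.png

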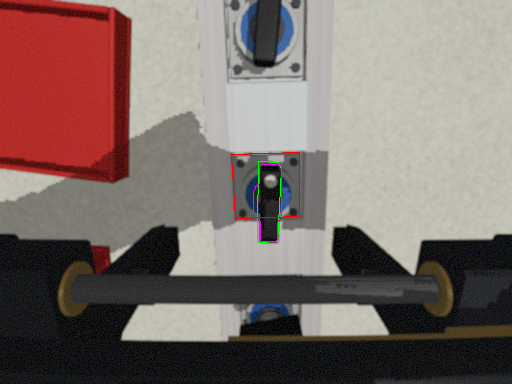

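{"api": "play_rows", "payload": {
  "rows": [
    {"translation":[0.006,0.004,0.003],"twist":[-0.006,0,0.01],"fingers":-1},
    {"translation":[0.003,0.002,0.012],"twist":[-0.003,0,0.005],"fingers":-1},
    {"translation":[0.001,0.001,0.012],"twist":[0,0,0],"fingers":-1},
    {"translation":[0,0,0.006],"twist":[0,0,0],"fingers":-1}
  ]
}}

```text
time: 10.3
tool_pos: [633.6, 60.1, 63.1]
orientation: [[-0.047, 0.999, -0.001], [0.999, 0.047, -0.001], [-0.001, -0.001, -1.0]]
force: [-0.5, -0.1, 0.0]
width: 88.1
```

```bash
python3 st.py 633.8 61.5 42 0.05
```

```text
t 10.3 tcp [633.6  60.1  63.1] yaw 0.047 tilt [-0.001 -0.001 -1.   ] w 88.1 F [-0.51 -0.07  0.02] M [-0.03  -0.05  -0.018] dq 0.09 q7 -0.58
go [ 1.5  0.2 21.1] level twist [-0.0014  0.0006 -0.    ]
yaw twist -0.003
```

{"api": "play_rows", "payload": {
  "rows": [
    {"translation":[0.001,0,0.012],"twist":[0,0,0],"fingers":-1},
    {"translation":[0,0,0.007],"twist":[0,0,0],"fingers":-0.5},
    {"translation":[0,0,0.001],"twist":[0,0,0],"fingers":0},
    {"translation":[0,0,0],"twist":[0,0,0],"fingers":0.4},
    {"translation":[0,0,0],"twist":[0,0,0],"fingers":0.5},
    {"translation":[0,0,0],"twist":[0,0,0],"fingers":0.6},
    {"translation":[0,0,0],"twist":[0,0,0],"fingers":0.65}
  ]
}}

```text
time: 11.18
tool_pos: [633.7, 60.6, 41.7]
orientation: [[-0.046, 0.999, -0.001], [0.999, 0.046, -0.001], [-0.001, -0.001, -1.0]]
force: [0.1, -0.6, 0.2]
width: 30.4
```

```bash
python3 st.py 633.8 61.5 42 0.05
```

```text
t 11.175 tcp [633.7  60.6  41.7] yaw 0.046 tilt [-0.001 -0.001 -1.   ] w 30.4 F [ 0.1  -0.6   0.16] M [-0.01  -0.073 -0.074] dq 0.003 q7 -0.6
go [ 0.8  0.1 -0.3] level twist [-0.0012  0.0009  0.    ]
yaw twist -0.004
```

{"api": "play_rows", "payload": {
  "rows": [
    {"translation":[0.0008,0,0],"twist":[0,0,0],"fingers":0.7},
    {"translation":[0,0,0],"twist":[0,0,0],"fingers":0.75},
    {"translation":[0,0,0],"twist":[0,0,0],"fingers":0.8},
    {"translation":[0,0,0],"twist":[0,0,0],"fingers":0.85},
    {"translation":[0,0,0],"twist":[0,0,0],"fingers":0.9},
    {"translation":[0,0,0],"twist":[0,0,0.05],"fingers":0.9},
    {"translation":[0,0,0],"twist":[0,0,0.05],"fingers":0.9}
  ]
}}

```text
time: 12.05
tool_pos: [634.6, 61.6, 41.9]
orientation: [[0.061, 0.998, 0.001], [0.998, -0.061, -0.0], [-0.0, 0.001, -1.0]]
force: [0.6, -0.0, -0.3]
width: 13.9
```

```bash
cat > tq.py <<'E'
from h import *
for i in range(3):
    o=r.get_obs();print(np.round(o['ft_torque'],3),np.round(o['force'],2));r.read_camera('wrist')
E
python3 tq.py; python3 st.py 633.8 61.5 42 0.05
```

```text
[-0.01  -0.278 -0.003] [ 0.6 -0.  -0.3]
[ 0.027 -0.301  0.02 ] [ 1.65  0.62 -0.58]
[-0.019 -0.208  0.016] [ 0.83 -0.11 -0.45]
t 12.2 tcp [634.6  61.6  41.9] yaw -0.057 tilt [ 0.001 -0.    -1.   ] w 13.9 F [ 1.01 -0.39 -1.11] M [-0.062 -0.216  0.051] dq 0.011 q7 -0.67
go [-0.2 -0.8 -0.1] level twist [ 0.0007  0.0004 -0.    ]
yaw twist -0.107
```

{"api": "play_rows", "payload": {
  "rows": [
    {"translation":[0,0,0],"twist":[0,0,0.07],"fingers":0.9},
    {"translation":[0,0,0],"twist":[0,0,0.08],"fingers":0.9}
  ]
}}

```text
time: 12.45
tool_pos: [634.8, 61.6, 41.9]
orientation: [[0.21, 0.978, 0.001], [0.978, -0.21, -0.0], [0.0, 0.001, -1.0]]
force: [0.5, -0.0, -0.3]
width: 14.0
```

```bash
python3 tq.py; python3 st.py 634.5 61.6 42 0.05
```

```text
[-0.054 -0.215  0.034] [ 0.46 -0.03 -0.34]
[ 0.039 -0.268  0.007] [ 1.13 -0.19 -1.64]
[ 0.044 -0.248 -0.01 ] [ 0.88 -0.65 -1.18]
t 12.6 tcp [634.7  61.6  41.9] yaw -0.207 tilt [ 0.001 -0.001 -1.   ] w 13.8 F [ 0.84  0.81 -1.63] M [-0.023 -0.296 -0.054] dq 0.008 q7 -0.78
go [-0.1 -0.2 -0.1] level twist [ 0.001   0.0003 -0.    ]
yaw twist -0.257
```

Smooth too (no torque). Finish the quarter turn.

{"api": "play_rows", "payload": {
  "rows": [
    {"translation":[0,0,0],"twist":[0,0,0.12],"fingers":0.9},
    {"translation":[0,0,0],"twist":[0,0,0.13],"fingers":0.9},
    {"translation":[0,0,0],"twist":[0,0,0.13],"fingers":0.9},
    {"translation":[0,0,0],"twist":[0,0,0.13],"fingers":0.9},
    {"translation":[0,0,0],"twist":[0,0,0.13],"fingers":0.9},
    {"translation":[0,0,0],"twist":[0,0,0.13],"fingers":0.9},
    {"translation":[0,0,0],"twist":[0,0,0.13],"fingers":0.9},
    {"translation":[0,0,0],"twist":[0,0,0.13],"fingers":0.9}
  ]
}}

```text
time: 13.6
tool_pos: [635.6, 60.9, 41.9]
orientation: [[0.951, 0.308, 0.002], [0.308, -0.951, 0.001], [0.002, 0.0, -1.0]]
force: [0.9, 0.3, -0.5]
width: 14.0
```

{"api": "play_rows", "payload": {
  "rows": [
    {"translation":[0,0,0],"twist":[0,0,0],"fingers":0.5},
    {"translation":[0,0,0],"twist":[0,0,0],"fingers":0},
    {"translation":[0,0,-0.005],"twist":[0,0,0],"fingers":-1},
    {"translation":[0,0,-0.03],"twist":[0,0,0],"fingers":-1},
    {"translation":[0,0,-0.025],"twist":[0,0,0],"fingers":-1},
    {"translation":[0,0,-0.005],"twist":[0,0,0],"fingers":-1}
  ]
}}

```text
time: 14.35
tool_pos: [633.6, 61.2, 108.3]
orientation: [[0.948, 0.319, -0.002], [0.319, -0.948, 0.001], [-0.002, -0.002, -1.0]]
force: [-0.1, -1.2, -0.2]
width: 69.7
```

Run:
```python
from h import *
plan([622.5,174,105],-0.03,8)
```

```text
now [633.6  61.2 108.3] yaw -1.246 width 69.7 t 14.35 tilt [-0.002  0.001 -1.   ]
[0.0032, -0.0138, 0.0004] -0.152
[0.0052, -0.0132, 0.0004] -0.152
[0.0072, -0.0122, 0.0004] -0.152
[0.0089, -0.011, 0.0004] -0.152
[0.0105, -0.0095, 0.0004] -0.152
[0.0118, -0.0078, 0.0004] -0.152
[0.0129, -0.0059, 0.0004] -0.152
[0.0136, -0.0039, 0.0004] -0.152
```

{"api": "play_rows", "payload": {
  "rows": [
    {"translation":[0.003,-0.0138,0],"twist":[0,0,-0.15],"fingers":-1},
    {"translation":[0.005,-0.013,0],"twist":[0,0,-0.15],"fingers":-1},
    {"translation":[0.007,-0.012,0],"twist":[0,0,-0.15],"fingers":-1},
    {"translation":[0.009,-0.011,0],"twist":[0,0,-0.15],"fingers":-1},
    {"translation":[0.0105,-0.0095,0],"twist":[0,0,-0.15],"fingers":-1},
    {"translation":[0.012,-0.008,0],"twist":[0,0,-0.15],"fingers":-1},
    {"translation":[0.011,-0.005,0],"twist":[0,0,-0.14],"fingers":-1},
    {"translation":[0.007,-0.002,0],"twist":[0,0,-0.1],"fingers":-1},
    {"translation":[0.001,0,0],"twist":[0,0,-0.03],"fingers":-1}
  ]
}}

```text
time: 15.48
tool_pos: [617.7, 167.0, 102.8]
orientation: [[0.032, 0.999, -0.012], [0.999, -0.032, -0.001], [-0.001, -0.012, -1.0]]
force: [-0.2, -0.3, 0.5]
width: 88.2
```

```bash
python3 near.py n3.png 622.5 174.5 -0.03; python3 st.py
```

```text
bar [ 6.23369e+02  1.77665e+02 -3.00000e-02] err 207 area 1827 1794.0
tcp [617.7 167.  102.8] yaw -0.032 tilt [-0.012 -0.001 -1.   ] t 15.475 force [-0.19 -0.33  0.52] [-0.027 -0.15  -0.048]
to go along tool x,y (mm): [10.9  6.5] twist -0.003
t 15.525 tcp [617.8 166.7 102.7] yaw -0.032 tilt [-0.012 -0.001 -1.   ] w 88.5 F [-0.76 -0.58 -0.57] M [-0.037 -0.09   0.037] dq 0.042 q7 -0.74
```

View pics/fn3.png

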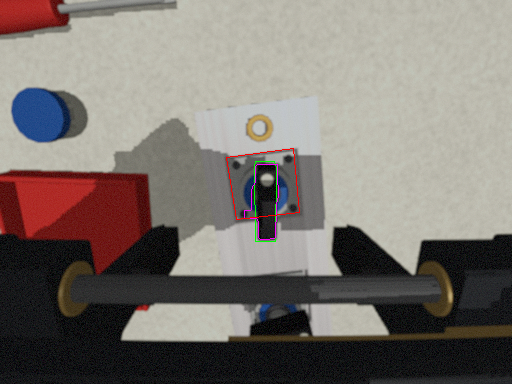

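{"api": "play_rows", "payload": {
  "rows": [
    {"translation":[0.006,0.003,0.004],"twist":[-0.006,0,0],"fingers":-1},
    {"translation":[0.003,0.0015,0.012],"twist":[-0.004,0,0],"fingers":-1},
    {"translation":[0.001,0.001,0.013],"twist":[0,0,0],"fingers":-1},
    {"translation":[0,0,0.008],"twist":[0,0,0],"fingers":-1}
  ]
}}

```text
time: 16.02
tool_pos: [624.0, 175.7, 62.7]
orientation: [[0.036, 0.999, -0.001], [0.999, -0.036, -0.003], [-0.003, -0.001, -1.0]]
force: [-0.2, 0.3, -0.8]
width: 88.1
```

```bash
python3 st.py 623.5 176.7 42 -0.03
```

```text
t 16.025 tcp [624.  175.7  62.7] yaw -0.036 tilt [-0.001 -0.003 -1.   ] w 88.1 F [-0.2   0.33 -0.77] M [-0.051 -0.13  -0.007] dq 0.118 q7 -0.78
go [ 1.1 -0.5 20.7] level twist [-0.001   0.0031 -0.    ]
yaw twist -0.006
```

{"api": "play_rows", "payload": {
  "rows": [
    {"translation":[0.001,-0.0005,0.012],"twist":[0,0.003,-0.005],"fingers":-1},
    {"translation":[0,0,0.007],"twist":[0,0,0],"fingers":-0.5},
    {"translation":[0,0,0.001],"twist":[0,0,0],"fingers":0},
    {"translation":[0,0,0],"twist":[0,0,0],"fingers":0.4},
    {"translation":[0,0,0],"twist":[0,0,0],"fingers":0.5},
    {"translation":[0,0,0],"twist":[0,0,0],"fingers":0.6},
    {"translation":[0,0,0],"twist":[0,0,0],"fingers":0.65}
  ]
}}

```text
time: 16.9
tool_pos: [623.6, 176.2, 41.1]
orientation: [[0.031, 1.0, -0.001], [1.0, -0.031, -0.0], [-0.0, -0.001, -1.0]]
force: [0.8, -0.6, -0.3]
width: 30.2
```

```bash
python3 st.py 623.5 176.7 42 -0.03
```

```text
t 16.9 tcp [623.6 176.2  41.1] yaw -0.031 tilt [-0.001 -0.    -1.   ] w 30.2 F [ 0.76 -0.58 -0.32] M [-0.06  -0.039 -0.002] dq 0.005 q7 -0.79
go [ 0.5 -0.1 -0.9] level twist [-0.001   0.0002 -0.    ]
yaw twist -0.001
```

{"api": "play_rows", "payload": {
  "rows": [
    {"translation":[0.0005,0,0],"twist":[0,0,0],"fingers":0.7},
    {"translation":[0,0,0],"twist":[0,0,0],"fingers":0.75},
    {"translation":[0,0,0],"twist":[0,0,0],"fingers":0.8},
    {"translation":[0,0,0],"twist":[0,0,0],"fingers":0.85},
    {"translation":[0,0,0],"twist":[0,0,0],"fingers":0.9},
    {"translation":[0,0,0],"twist":[0,0,0.05],"fingers":0.9},
    {"translation":[0,0,0],"twist":[0,0,0.05],"fingers":0.9}
  ]
}}

```text
time: 17.77
tool_pos: [625.3, 175.8, 41.5]
orientation: [[0.137, 0.991, 0.002], [0.991, -0.137, -0.001], [-0.001, 0.002, -1.0]]
force: [2.8, -1.3, -1.7]
width: 14.2
```

```bash
python3 tq.py; python3 st.py 623.5 176.7 42 -0.03
```

```text
[-0.229 -0.605  0.205] [ 2.78 -1.32 -1.73]
[-0.403 -0.699  0.159] [ 2.27 -2.01 -2.02]
[-0.461 -0.693  0.136] [ 2.89 -1.6  -0.48]
t 17.925 tcp [625.3 175.9  41.6] yaw -0.134 tilt [ 0.002 -0.001 -1.   ] w 14.1 F [ 1.74 -2.23 -0.63] M [-0.457 -0.745  0.142] dq 0.008 q7 -0.86
go [ 0.6 -1.9 -0.4] level twist [ 0.0021  0.0007 -0.    ]
yaw twist -0.104
```

Torque of 0.15–0.2 N m after 0.1 rad, against about 0 for the other two: nest 3 holds the dragging one. I stop, relax, and lift straight up.

{"api": "play_rows", "payload": {
  "rows": [
    {"translation":[0,-0.001,0],"twist":[0,0,-0.06],"fingers":1},
    {"translation":[0,0,-0.003],"twist":[0,0,0],"fingers":1},
    {"translation":[0,0,-0.005],"twist":[0,0,0],"fingers":1},
    {"translation":[0,0,-0.006],"twist":[0,0,0],"fingers":1},
    {"translation":[0,0,-0.006],"twist":[0,0,0],"fingers":1}
  ]
}}

```text
time: 18.55
tool_pos: [622.1, 176.6, 61.3]
orientation: [[0.075, 0.997, -0.003], [0.997, -0.075, -0.001], [-0.001, -0.003, -1.0]]
force: [0.2, -0.4, -2.4]
width: 14.2
```

```bash
python3 tq.py; python3 st.py 625 176 110
```

```text
[-0.05  -0.056  0.004] [ 0.19 -0.44 -2.44]
[-0.043 -0.054  0.051] [ 0.04 -0.93 -2.03]
[-0.056 -0.045 -0.001] [ 0.24  1.   -2.31]
t 18.7 tcp [622.9 176.7  61.5] yaw -0.075 tilt [-0.001 -0.    -1.   ] w 14.3 F [-0.08 -0.37 -3.35] M [-0.057 -0.08   0.047] dq 0.011 q7 -0.81
go [ -0.6   2.2 -48.5] level twist [-0.0008  0.0002 -0.    ]
```

{"api": "play_rows", "payload": {
  "rows": [
    {"translation":[0,0,-0.015],"twist":[0,0,0],"fingers":1},
    {"translation":[0,0,-0.025],"twist":[0,0,0],"fingers":1},
    {"translation":[-0.006,-0.016,-0.01],"twist":[0,0,0],"fingers":1},
    {"translation":[-0.012,-0.03,0],"twist":[0,0,0],"fingers":1},
    {"translation":[-0.013,-0.035,0],"twist":[0,0,0],"fingers":1},
    {"translation":[-0.013,-0.035,0],"twist":[0,0,0],"fingers":1},
    {"translation":[-0.012,-0.03,0],"twist":[0,0,0],"fingers":1},
    {"translation":[-0.007,-0.018,0],"twist":[0,0,0],"fingers":1},
    {"translation":[-0.002,-0.005,0],"twist":[0,0,0],"fingers":1}
  ]
}}

```text
time: 19.82
tool_pos: [447.0, 124.9, 120.0]
orientation: [[0.076, 0.997, 0.008], [0.997, -0.076, 0.004], [0.004, 0.007, -1.0]]
force: [0.1, 0.5, -3.4]
width: 14.2
```

```bash
python3 - <<'E'
from fit import *
p=r.camera_params('wrist');im=snap('wrist','t1.png')
out=cv2.imread('pics/t1.png')
for z,s in((28,130),(5,120)):
    cv2.polylines(out,[np.int32(proj(p,box(447.4,124,-0.077,s,s,z,z))[[0,2,6,4]])],True,(0,255,0) if z==28 else (255,255,0))
cv2.imwrite('pics/t1f.png',out)
E
python3 st.py 447.4 124 60
```

```text
t 19.875 tcp [447.  124.9 119.9] yaw -0.076 tilt [ 0.007  0.004 -1.   ] w 14.2 F [-0.97  0.63 -3.32] M [-0.07   0.016 -0.031] dq 0.045 q7 -0.97
go [-1.1  0.1 59.9] level twist [ 0.0072 -0.0042 -0.    ]
```

View pics/t1f.png

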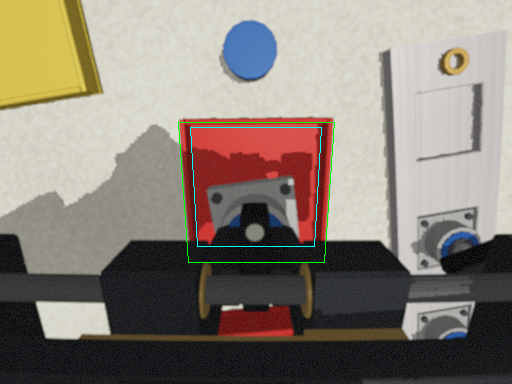

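{"api": "play_rows", "payload": {
  "rows": [
    {"translation":[-0.001,0,0.012],"twist":[0.005,-0.003,0],"fingers":1},
    {"translation":[0,0,0.02],"twist":[0.001,-0.001,0],"fingers":1},
    {"translation":[0,0,0.02],"twist":[0,0,0],"fingers":1},
    {"translation":[0,0,0.01],"twist":[0,0,0],"fingers":1},
    {"translation":[0,0,0.004],"twist":[0,0,0],"fingers":1}
  ]
}}

```text
time: 20.5
tool_pos: [454.2, 126.9, 50.5]
orientation: [[0.076, 0.997, 0.009], [0.997, -0.076, 0.004], [0.005, 0.009, -1.0]]
force: [0.3, 0.6, -2.3]
width: 14.0
```

```bash
python3 st.py 447.4 124 40.5
```

```text
t 20.5 tcp [454.2 126.9  50.5] yaw -0.077 tilt [ 0.009  0.004 -1.   ] w 14.0 F [ 0.3   0.62 -2.31] M [-0.029 -0.052  0.005] dq 0.095 q7 -1.03
go [-3.4 -6.6  9.9] level twist [ 0.0087 -0.0049 -0.    ]
```

{"api": "play_rows", "payload": {
  "rows": [
    {"translation":[-0.002,-0.004,0.001],"twist":[0.006,-0.004,0],"fingers":1},
    {"translation":[-0.001,-0.001,0.002],"twist":[0.003,-0.002,0],"fingers":1},
    {"translation":[0,0,0.002],"twist":[0,0,0],"fingers":1},
    {"translation":[0,0,0.001],"twist":[0,0,0],"fingers":1}
  ]
}}

```text
time: 21.0
tool_pos: [449.6, 124.4, 44.9]
orientation: [[0.077, 0.997, 0.001], [0.997, -0.077, -0.0], [-0.0, 0.001, -1.0]]
force: [-0.3, -0.9, -2.8]
width: 13.7
```

```bash
python3 st.py 447.4 124 40.5;python3 tq.py
```

```text
t 21.0 tcp [449.6 124.4  44.9] yaw -0.077 tilt [ 0.001 -0.    -1.   ] w 13.7 F [-0.29 -0.95 -2.76] M [-0.009 -0.102 -0.038] dq 0.023 q7 -1.03
go [-0.6 -2.2  4.4] level twist [0.001  0.0004 0.    ]
[-0.009 -0.102 -0.038] [-0.29 -0.95 -2.76]
[ 0.038 -0.063  0.034] [ 0.58 -0.81 -3.64]
[-0.032 -0.11  -0.002] [-0.08  0.85 -2.58]
```

Level and 4 mm above the floor. I lower in 1 mm steps.

{"api": "play_rows", "payload": {
  "rows": [
    {"translation":[0,0,0.001],"twist":[0,0,0],"fingers":1},
    {"translation":[0,0,0.001],"twist":[0,0,0],"fingers":1},
    {"translation":[0,0,0.001],"twist":[0,0,0],"fingers":1}
  ]
}}

```text
time: 21.52
tool_pos: [449.7, 124.5, 41.8]
orientation: [[0.077, 0.997, 0.001], [0.997, -0.077, -0.0], [-0.0, 0.001, -1.0]]
force: [-0.5, 0.1, -3.0]
width: 14.1
```

```bash
python3 tq.py; python3 st.py 447.4 124 40.5
```

```text
[-0.081 -0.057 -0.003] [-0.49  0.06 -3.05]
[-0.095 -0.159  0.028] [-0.03  0.36 -3.12]
[ 0.003 -0.017 -0.039] [-0.25  0.19 -3.27]
t 21.675 tcp [449.7 124.5  41.8] yaw -0.077 tilt [ 0.001 -0.    -1.   ] w 14.5 F [-0.34  0.5  -2.99] M [-0.013 -0.085 -0.037] dq 0.003 q7 -1.03
go [-0.6 -2.2  1.3] level twist [ 0.001   0.0004 -0.    ]
```

{"api": "play_rows", "payload": {
  "rows": [
    {"translation":[0,0,0.001],"twist":[0,0,0],"fingers":1},
    {"translation":[0,0,0.0005],"twist":[0,0,0],"fingers":1}
  ]
}}

```text
time: 21.92
tool_pos: [449.8, 124.6, 40.3]
orientation: [[0.077, 0.997, 0.001], [0.997, -0.077, -0.0], [-0.0, 0.001, -1.0]]
force: [0.1, -0.7, 0.4]
width: 13.9
```

```bash
python3 tq.py; python3 st.py 447.4 124 40.5
```

```text
[-0.042  0.008 -0.017] [ 0.14 -0.66  0.35]
[-0.029 -0.055 -0.016] [ 0.3   0.14 -1.97]
[-0.006 -0.122 -0.015] [ 0.06 -0.21 -2.66]
t 22.075 tcp [449.8 124.5  40.4] yaw -0.077 tilt [ 0.001 -0.    -1.   ] w 14.1 F [ 0.39  0.16 -2.6 ] M [-0.007 -0.117  0.007] dq 0.002 q7 -1.04
go [-0.7 -2.4 -0.2] level twist [0.0013 0.0002 0.    ]
```

Just touching (transient +3 N). A little further to seat it.

{"api": "play_rows", "payload": {
  "rows": [
    {"translation":[0,0,0.0005],"twist":[0,0,0],"fingers":1},
    {"translation":[0,0,0.0004],"twist":[0,0,0],"fingers":1}
  ]
}}

```text
time: 22.32
tool_pos: [449.8, 124.5, 40.2]
orientation: [[0.077, 0.997, 0.002], [0.997, -0.077, -0.0], [-0.0, 0.002, -1.0]]
force: [-1.6, -0.6, 5.2]
width: 14.1
```

```bash
python3 tq.py; python3 st.py 447.4 124 40.5
```

```text
[-0.026  0.201 -0.013] [-1.64 -0.6   5.2 ]
[-0.04   0.154  0.042] [-1.07  0.1   5.78]
[ 0.011  0.228 -0.095] [-1.92  0.41  5.75]
t 22.475 tcp [449.8 124.5  40.2] yaw -0.077 tilt [ 0.002 -0.    -1.   ] w 14.0 F [-1.01  0.52  4.65] M [-0.021  0.163 -0.015] dq 0.002 q7 -1.04
go [-0.7 -2.3 -0.3] level twist [0.002  0.0001 0.    ]
```

Seated with about 8 N. Release and rise.

{"api": "play_rows", "payload": {
  "rows": [
    {"translation":[0,0,0],"twist":[0,0,0],"fingers":0.6},
    {"translation":[0,0,0],"twist":[0,0,0],"fingers":0.3},
    {"translation":[0,0,0],"twist":[0,0,0],"fingers":0},
    {"translation":[0,0,-0.003],"twist":[0,0,0],"fingers":-0.3},
    {"translation":[0,0,-0.02],"twist":[0,0,0],"fingers":-0.5},
    {"translation":[0,0,-0.035],"twist":[0,0,0],"fingers":-0.5},
    {"translation":[-0.02,0,-0.04],"twist":[0,0,0],"fingers":-0.5},
    {"translation":[-0.04,0,-0.04],"twist":[0,0,0],"fingers":-0.5},
    {"translation":[-0.04,0,-0.02],"twist":[0,0,0],"fingers":-0.5},
    {"translation":[-0.01,0,0],"twist":[0,0,0],"fingers":-0.5}
  ]
}}

```text
time: 23.72
tool_pos: [441.7, 13.1, 203.5]
orientation: [[0.073, 0.997, 0.004], [0.997, -0.073, -0.002], [-0.001, 0.004, -1.0]]
force: [-0.0, 0.5, -0.2]
width: 66.3
```

```bash
python3 - <<'E'
from fit import *
p=r.camera_params('wrist');im=snap('wrist','e.png')
out=cv2.imread('pics/e.png')
cv2.polylines(out,[np.int32(proj(p,box(449.7,124.5,-0.077,14,52,45-6,63+6-6+0))[[1,3,7,5]])],True,(0,255,0))
cv2.polylines(out,[np.int32(proj(p,box(449.7,124.5,0.1,56,56,15,15))[[0,2,6,4]])],True,(0,255,255))
cv2.polylines(out,[np.int32(proj(p,box(447.4,124,-0.077,120,120,5,5))[[0,2,6,4]])],True,(255,255,0))
snap('scene','es.png');s=cv2.resize(cv2.imread('pics/es.png')[130:280,150:400],(640,384))
cv2.imwrite('pics/ef.png',cv2.resize(np.vstack([out,cv2.resize(s,(512,307))]),None,fx=.86,fy=.86))
E
python3 st.py
```

```text
t 23.825 tcp [441.3  14.8 202.2] yaw -0.071 tilt [ 0.002 -0.001 -1.   ] w 65.9 F [-0.17  0.43 -0.1 ] M [-0.011 -0.127 -0.073] dq 0.051 q7 -0.69
```

View pics/ef.png

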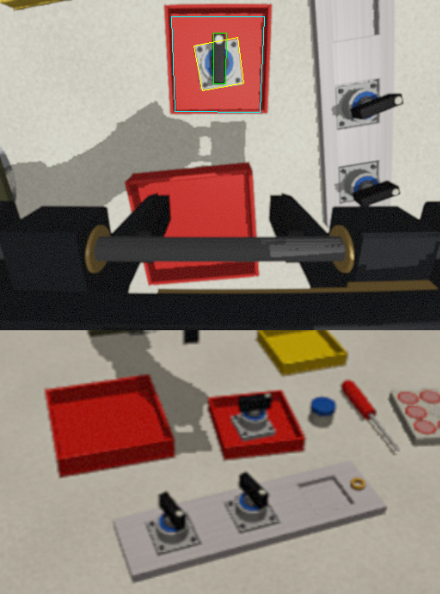

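The picture shows the dragging cartridge flat in the centre of the small red tray. Its flange matches the outline predicted at floor height, at about (219,62). Nests 1 and 2 are seated with their bars turned crosswise, and the jar, spacer and screwdriver are in place.

```bash
python3 -c "
from rig import r
print(r.close_job())"
```

```text
the job is handed in; nothing more can be done
None
```

The dragging cartridge was the one in nest 3, at the rack's +y end. It now stands upright and flat near the centre of the small red tray. I handed the job in at about 24 s; no verdict is reported.

- **Smooth ones (nests 1 and 2):** I turned each bar about 1.3 rad from the rack's y axis. The torque about the turning axis stayed at sensor noise, about ±0.05 N m.
- **Dragging one (nest 3):** it resisted with 0.15–0.2 N m after 0.1 rad, so I stopped there, about 0.25 rad from the rack's y axis by the tool angle. I eased it back 0.06 rad before lifting, and at that point about 3 N of sideways force was showing.
- **Placing:** I lowered it in steps of 1 mm or less and seated it with about 8 N. Its centre is about 2–3 mm from the tray's as I measured it.
- **Last checks:** the final pictures show its flange matching the outline predicted at floor height. Nests 1 and 2 are still seated with their bars crosswise. The jar, spacer, screwdriver, larger red tray and yellow tray look unmoved. The gripper is clear of everything, with forces near zero.

The bottle, tube rack and pen were not in the final pictures; I passed the bottle well above its height on the first move and did not go near the other two. Some arm moves overshot by several millimetres; I corrected these before each grasp and before the placing.

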